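# Let the green-lidded jar out of the gravity-feed jar rack

### The arm

A 6-joint arm with a two-finger parallel gripper is mounted at the origin on the work surface. World frame = base frame: x ahead of the robot, y to its left, z up, the work surface at z = 0. Lengths are in m, angles in rad, forces in N, time in s.
With the tool pointing down it reaches from about 0.3 to 0.875 m from the base axis. Payload 6.4 kg.
Tool frame: the origin (TCP) lies midway between the tips of the shut fingers; the grasp point (between the pads) lies 19 mm behind it (arm.hold_point_z is the distance from the TCP to the grasp point, in m); z points along the fingers, y is the direction in which the jaws open and shut (so a half turn about z gives the same grasp; the last joint's range is limited). The gripper opens to 88 mm and grips with 3 to 60 N. Pads are 18 mm wide; open, the fingers measure 123 mm over their backs; the gripper's body (75 mm by 187 mm) begins 45 mm behind the grasp point.
Start: joints at [-1.532, 0.181, 1.607, -0, 1.354, -0.206], TCP at [0.139, -0.558, 0.239] pointing down, gripper open.
Joint ranges: [-2.99, 2.99], [-0.89, 2.07], [0.3, 2.58], [-1.14, 4.28], [0, 2.63], [-3.12, 3.12]. Speed limits (rad/s): [2.57, 2.57, 3.01, 3.14, 3.14, 3.14].

### API

Orientations are given as a unit quaternion [w, x, y, z].
In Python, from rig import arm, eyes gives the robot as it stands.
- The arm moves only by the tool drive_tool, never from a script. Its arguments are lists of equal length, an entry for each row: "gripper": the opening, from 0 (shut) to 1 (fully open); "translation": the shift along the tool's x, y, z in mm, a list of three; "rot": the turn, a rotation vector about the tool's x, y, z in degrees, a list of three. In form: {"gripper": [gripper, ...], "translation": [[x, y, z], ...], "rot": [[wx, wy, wz], ...]}. A call has 1 to 20 rows; each row shifts and turns the commanded pose from where the row before left it, along the tool's axes as they then stand; what a row does not reach is not made up. A row lasts 1/10 s, in which the tool goes at most 50 mm and 8.59 degrees, less where a joint would pass 70% of its speed; a pose out of reach is approached as far as the arm can. A call is refused whole if a number of a shift passes 50 or a number of a turn 8.59, either way. A call with a gripper value outside its range is refused whole. The fingers move at their own pace and stop on an object; "grip_force" is the grip in N (left out, the last holds). Time passes only in rows, so rows that do not move let the fingers close. It gives the time, the measured TCP pose, the force and the opening at its end, in the units of the state.
- arm.get_state(): the state, without advancing time (a new reading comes with each control period).
- eyes.grab_frame(name): name is "scene" or "top" or "wrist"; returns a dict with "pixels" (480x640x3 uint8, red, green, blue), "range_z" (480x640 float32, m along the optical axis (not along the pixel's ray), 0 where there is no reading), "fx", "fy", "cx", "cy" (pixels), "rvec" (rotation vector, rad) and "tvec" (3), from world to camera coordinates, as OpenCV has them. Camera axes: x right, y down, z forward; pixel columns grow to the right and rows downward; lengths in m; the calibration is good to about 2 mm. A picture is of the moment at which its call begins.
- arm.finish_job(): hands the job in, once; it reports no verdict.
The state is a dict: "time_s": time; "qpos": joint angles; "dq": joint speeds; "joint_torque": joint torques, N m; "position": TCP position; "tcp_rot": TCP orientation; "wrist_force": force on the tool from outside, world axes, zero at the start; "ft_torque": the same for the moment, N m; "finger_gap": opening from 0.0 (shut) to 1.0 (fully open).
Only numpy, scipy, OpenCV 4.12 (cv2) and the standard library are available. Lean on these libraries where they do the work, as an engineer would, in place of code of your own. Each camera call takes 0.05 s, during which the arm holds its last target.

### The job

One lane of the white jar rack holds a jar with a green lid, the other a jar with an orange lid. With the fingertips, press down the blue pad of the green-lidded jar's lane so that the other end of its rocking lever lifts the gate, keep it down until that jar has rolled out against the rack's end wall, then let go so that the gate drops shut. Leave the orange-lidded jar in its place behind its gate, do not touch either jar, and leave the things standing around undisturbed.

Things in the scene. Friction and masses are not known exactly. Their poses are not given: they have to be found in the camera images.
- rack: white plastic two-lane jar rack, fixed, 450 x 182 mm. Origin: on the shelf under the levers' shaft, midway between the lanes. x points the way the jars roll (downhill, away from the press pads), y to the left of that. Lane centres at y = +44 mm (left) and -44 mm (right). Shaft at x = 0 on three posts 144 mm high; press pads at x = -85 mm, gates at x = +120 mm, end wall at x = +320 mm.
- left_pad (a point): blue press pad of the left lever (+y side of the rack), 55 mm along the rack's x, 50 mm along its y, 6 mm thick. Origin: centre of its top face, at rest 146 mm above the shelf, at x = -85 mm, y = +44 mm in the rack's frame; z is normal to the face and tilts with the lever. Pressing its centre straight down by 35 mm opens the gate (lever about 0.4). Only the thin base plate lies below.
- right_pad (a point): blue press pad of the right lever (-y side of the rack), 55 mm along the rack's x, 50 mm along its y, 6 mm thick. Origin: centre of its top face, at rest 146 mm above the shelf, at x = -85 mm, y = -44 mm in the rack's frame; z is normal to the face and tilts with the lever. Pressing its centre straight down by 35 mm opens the gate (lever about 0.4). Only the thin base plate lies below.
- left_lever (a joint): angle of the left (+y) lever (rad), a steel bar along the rack's x over its lane: pad at one end, blue gate at the other. 0: at rest, gate shut; it springs back to this when let go. Grows as the pad is pressed, stop at 0.6. From 0.35 the gate is high enough for a jar to roll under it. The pad's centre takes about 3 N at first, 6 N fully down. Its axis is a shaft along the rack's y, 135 mm above the shelf.
- right_lever (a joint): angle of the right (-y) lever (rad), a steel bar along the rack's x over its lane: pad at one end, blue gate at the other. 0: at rest, gate shut; it springs back to this when let go. Grows as the pad is pressed, stop at 0.6. From 0.35 the gate is high enough for a jar to roll under it. The pad's centre takes about 3 N at first, 6 N fully down. Its axis is a shaft along the rack's y, 135 mm above the shelf.
- green_jar: empty glass baby food jar with a green screw lid, 60 mm diameter, 76 mm long, 120 g, lying on its side across one lane (which one varies) behind the gate, at rack x = +86 mm, axis 78 mm high. Let out, it rests against the end wall at rack x = +290 mm, axis 45 mm high. Origin: on its axis, half-way along; y points along the axis to the lid. This is the jar to let out.
- orange_jar: empty glass baby food jar with an orange screw lid, 60 mm diameter, 76 mm long, 120 g, lying on its side across one lane (which one varies) behind the gate, at rack x = +86 mm, axis 78 mm high. Let out, it rests against the end wall at rack x = +290 mm, axis 45 mm high. Origin: on its axis, half-way along; y points along the axis to the lid. It must stay.
- spare_jar: bystander: another such empty jar with a green lid, 60 mm diameter, 76 mm tall, standing on the shelf beside the rack, not in it. Origin: centre of its underside.
- funnel: bystander: small stainless steel funnel standing mouth down beside the rack, 84 mm diameter, 80 mm tall. Origin: centre of its underside.
- spoon: bystander: pink plastic feeding spoon, 140 mm long, lying on the shelf beside the rack. Origin: its middle, at the underside.
- bowl: bystander: yellow plastic bowl, 130 mm diameter, 50 mm tall, on a clear acrylic turntable (210 mm diameter, top 20 mm above the shelf). Origin: centre of its underside.

How it is judged:
On the way, in this order (a step that is already met when the one before it is completed fails the run):
1. the lever of the green-lidded jar's lane is pressed down at its pad with the fingers (past 0.1 rad), so that its gate lifts (((y of green_jar in the frame of rack above 0 m and value of joint left_lever above 0.1 rad and contact force between left_lever and the fingers above 0.3 N and horizontal distance between the grasp point and left_pad below 0.06 m) or (y of green_jar in the frame of rack below 0 m and value of joint right_lever above 0.1 rad and contact force between right_lever and the fingers above 0.3 N and horizontal distance between the grasp point and right_pad below 0.06 m))), for 0.05 s.
2. the green-lidded jar has rolled out to the end wall (x of green_jar in the frame of rack between 0.24 and 0.32 m and y of green_jar in the frame of rack between -0.09 and 0.09 m and z of green_jar in the frame of rack below 0.07 m), for 0.2 s.
At the end, for the whole second after the job is handed in: The green-lidded jar lies at rest in the low end of the rack (axis 240 to 320 mm down the rack from the shaft, under 70 mm high), both gates are shut (levers under 0.05 rad), the orange-lidded jar is within 20 mm of where it started and the spare jar, funnel, spoon and bowl within 30 mm (all of step 2 and linear speed of green_jar below 0.02 m/s and value of joint each of left_lever, right_lever below 0.05 rad and distance of orange_jar from where it was at the start of the episode below 0.02 m and distance of each of spare_jar, funnel, spoon, bowl from where it was at the start of the episode below 0.03 m); the robot touches nothing.
It fails at once if the robot touches the green- or orange-lidded jar (contact force between any of green_jar, orange_jar and the fingers above 0.3 N or contact force between any of green_jar, orange_jar and the arm above 0.3 N).
It fails at once if a jar of the rack is lifted (z of any of green_jar, orange_jar in the frame of rack above 0.11 m).
It fails at once if the orange-lidded jar leaves its place (distance of orange_jar from where it was at the start of the episode above 0.02 m).
It fails at once if a thing standing around is disturbed (moved over 30 mm) (distance of any of spare_jar, funnel, spoon, bowl from where it was at the start of the episode above 0.03 m).
It also fails if it takes over 32 s, if anything falls off the work surface, if the arm or the gripper's body presses on something with over 40 N, if the wrist force passes 120 N, or if a joint passes its speed limit or range.

## Working session

There is one attempt and no reset: what is moved stays moved. The work goes in short steps, Python scripts to look and compute and a tool call to move; the robot and the scene stay as the last step left them, time stands still between calls to the robot, and variables do not carry over. Pictures are saved under pics/ and viewed, and the job is handed in when it is done.

Besides the shell and the picture viewer there is one more tool, called after "Emit:" as name(argument=value, ...) on one line, values as JSON. drive_tool: Moves the arm, as the interface text tells. Its arguments: {"type":"object","properties":{"gripper":{"type":"array"},"translation":{"type":"array"},"rot":{"type":"array"},"grip_force":{"type":"number"}},"required":["gripper","translation","rot"]}

```bash
mkdir -p pics; cat > h.py <<'E'
import numpy as np, cv2
from rig import arm, eyes
def grab(n,fn=None):
    f=eyes.grab_frame(n)
    if fn: cv2.imwrite('pics/'+fn,cv2.cvtColor(f['pixels'],cv2.COLOR_RGB2BGR))
    np.savez('pics/'+n+'.npz',**f)
    return f
def pts(f):
    R,_=cv2.Rodrigues(np.array(f['rvec'],float)); z=f['range_z']
    v,u=np.mgrid[:480,:640]
    P=np.stack([(u-f['cx'])/f['fx']*z,(v-f['cy'])/f['fy']*z,z],-1)
    return (P-np.array(f['tvec']).ravel())@R
E
python3 - <<'E'
from h import *
for n in('scene','top','wrist'): grab(n,n+'1.png')
s=arm.get_state(); print(s['time_s'],s['position'],s['tcp_rot'],s['wrist_force'],s['finger_gap'])
E
```

```text
0.15 [ 0.13934591 -0.55745023  0.23802863] [-6.60063784e-04  9.92519909e-01  1.22081085e-01  4.90528848e-05] [ 0.14469399 -0.04144259  0.61749335] 0.999022119327964
```

View pics/scene1.png

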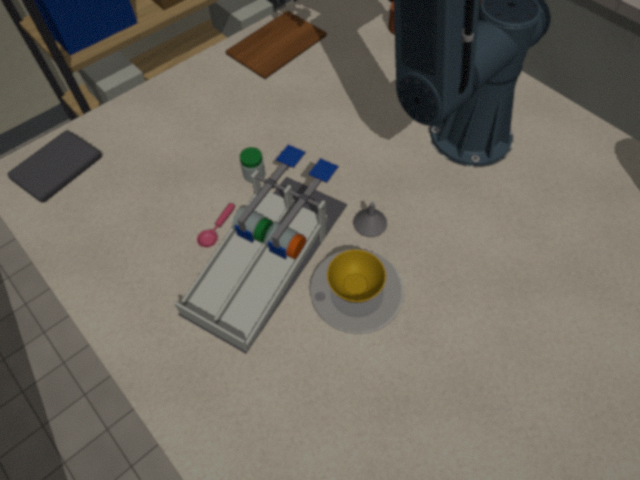

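View pics/top1.png

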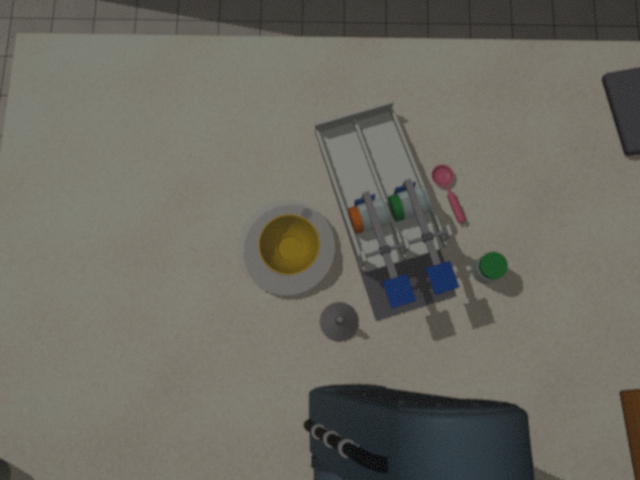

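The green-lidded jar (lid at about (397,207) in top) lies in the image-right lane, whose pad is at about (442,277). The orange jar's lane has its pad at (399,291). The spare jar is at (493,265) and the funnel at (340,321).

```bash
python3 - <<'E'
from h import *
for n in('top','scene'):
    f=dict(np.load(f'pics/{n}.npz')); P=pts(f); hsv=cv2.cvtColor(f['pixels'],cv2.COLOR_RGB2HSV)
    print(n)
    for nm,lo,hi in(('blue',(105,150,60),(125,255,255)),('green',(55,130,40),(85,255,255)),('orange',(3,180,100),(14,255,255)),('pink',(165,100,100),(179,255,255)),('yellow',(20,150,80),(32,255,255))):
        m=cv2.inRange(hsv,lo,hi)
        k,l,st,c=cv2.connectedComponentsWithStats(m)
        for i in range(1,k):
            if st[i,4]<40: continue
            q=P[(l==i)&(f['range_z']>0)]
            print(nm,c[i].round(1),st[i,4],np.median(q,0).round(4),np.percentile(q,[3,97],axis=0).round(3).tolist())
            if nm=='blue' and st[i,4]>300: 
                r=cv2.minAreaRect(q[:,:2].astype(np.float32)*1000); print('  rect',r)
    h=P[...,2]; m=((h>0.02)&(h<0.5)&(f['range_z']>0)).astype(np.uint8)
    k,l,st,c=cv2.connectedComponentsWithStats(m)
    for i in range(1,k):
        if st[i,4]<100: continue
        q=P[l==i]; print('tall',c[i].round(),st[i,4],np.percentile(q,[1,99],axis=0).round(3).tolist())
E
```

```text
top
blue [441.6 277.3] 642 [ 0.4891 -0.1699  0.1478] [[0.464, -0.193, 0.144], [0.514, -0.147, 0.152]]
  rect ((489.08941650390625, -170.79495239257812), (52.425872802734375, 47.91856384277344), 18.27897071838379)
blue [398.6 290.6] 665 [ 0.4615 -0.0881  0.1479] [[0.436, -0.111, 0.144], [0.488, -0.063, 0.152]]
  rect ((462.4023742675781, -87.50921630859375), (53.27592849731445, 47.70690155029297), 18.323684692382812)
green [396.5 206. ] 151 [ 0.6394 -0.0893  0.1043] [[0.621, -0.099, 0.095], [0.661, -0.079, 0.11]]
green [492.9 265.3] 517 [ 0.5254 -0.2889  0.0776] [[0.503, -0.312, 0.073], [0.547, -0.265, 0.082]]
orange [355.3 216.6] 128 [ 0.6154 -0.005   0.1057] [[0.599, -0.015, 0.099], [0.633, 0.004, 0.11]]
pink [448.6 189.3] 498 [ 0.7207 -0.216   0.0129] [[0.636, -0.241, 0.003], [0.753, -0.188, 0.024]]
yellow [293.9 246.3] 2080 [0.5652 0.1204 0.0372] [[0.51, 0.076, 0.024], [0.616, 0.167, 0.072]]
tall [626. 105.] 2169 [[0.794, -0.648, 0.021], [0.991, -0.576, 0.037]]
tall [387. 206.] 13519 [[0.445, -0.189, 0.021], [0.88, 0.065, 0.151]]
tall [286. 247.] 6173 [[0.471, 0.043, 0.02], [0.664
[... 1407 characters left out ...]
nk [224.4 214.9] 159 [ 0.6653 -0.2263  0.0166] [[0.635, -0.24, 0.009], [0.696, -0.213, 0.021]]
pink [207.1 237.7] 254 [ 0.7331 -0.2079  0.0056] [[0.713, -0.224, -0.001], [0.755, -0.186, 0.014]]
yellow [354.9 274.1] 2148 [0.5519 0.1171 0.0404] [[0.508, 0.075, 0.023], [0.612, 0.177, 0.07]]
tall [31.  8.] 213 [[0.636, -1.314, 0.02], [0.666, -1.275, 0.083]]
tall [492.  59.] 21136 [[-0.554, -0.14, 0.024], [0.294, 0.138, 0.495]]
tall [ 52. 164.] 3147 [[0.801, -0.731, 0.021], [1.001, -0.578, 0.034]]
tall [262. 242.] 12662 [[0.453, -0.295, 0.021], [0.88, 0.07, 0.147]]
tall [370. 217.] 405 [[0.388, -0.0, 0.02], [0.441, 0.053, 0.081]]
tall [355. 285.] 3775 [[0.476, 0.047, 0.02], [0.663, 0.232, 0.072]]
```

Emit:
drive_tool(gripper=[0, 0, 0, 0, 0, 0, 0, 0, 0, 0, 0, 0, 0, 0, 0, 0, 0, 0, 0, 0], translation=[[24, -16, 0], [24, -16, 0], [24, -16, 0], [24, -16, 0], [24, -16, 0], [24, -16, 0], [24, -16, 0], [24, -16, 0], [24, -16, 0], [24, -16, 0], [24, -16, 0], [24, -16, 0], [24, -16, 0], [24, -16, 0], [24, -16, 0], [24, -16, 0], [24, -16, 0], [24, -16, 0], [2, -2, 0], [0, 0, 0]], rot=[[0, 0, 0], [0, 0, 0], [0, 0, 0], [0, 0, 0], [0, 0, 0], [0, 0, 0], [0, 0, 0], [0, 0, 0], [0, 0, 0], [0, 0, 0], [0, 0, 0], [0, 0, 0], [0, 0, 0], [0, 0, 0], [0, 0, 0], [0, 0, 0], [0, 0, 0], [0, 0, 0], [0, 0, -4.2], [0, 0, 0]])

```text
time_s: 2.15
position: [0.4904, -0.1703, 0.2383]
tcp_rot: [-0.0, 0.987, 0.16, -0.0]
wrist_force: [-0.8, -0.9, 0.0]
finger_gap: 0.003
```

```bash
python3 - <<'E'
from h import *
for n in('scene','top','wrist'): grab(n,n+'2.png')
s=arm.get_state(); print(s['time_s'],s['position'],s['tcp_rot'],s['wrist_force'],s['finger_gap'])
from scipy.spatial.transform import Rotation as Ro
q=s['tcp_rot']; R=Ro.from_quat([*q[1:],q[0]]).as_matrix(); print(R.round(3)); print(R.T@(np.array([.490,-.1703,.147])-s['position'])*1000)
E
```

```text
2.3 [ 0.48979606 -0.17161843  0.23853119] [-5.71518978e-05  9.87533685e-01  1.57407677e-01 -2.03113849e-04] [-0.5416726  -0.34479549  0.18125912] 0.007517897577534604
[[ 0.95   0.311 -0.   ]
 [ 0.311 -0.95   0.   ]
 [-0.    -0.    -1.   ]]
[ 0.63879088 -1.17351388 91.53116534]
```

View pics/wrist2.png

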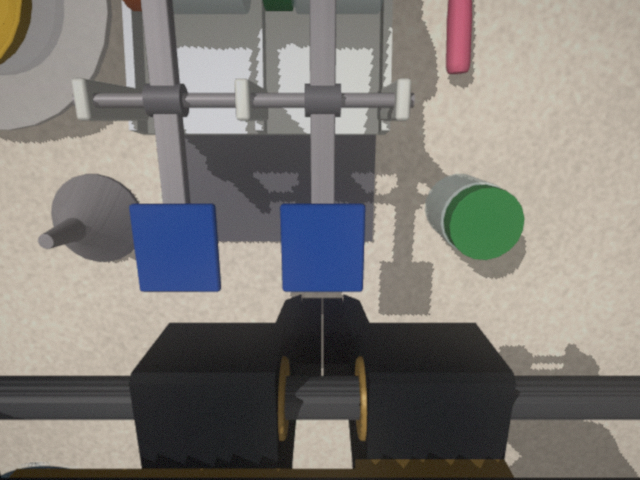

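View pics/scene2.png

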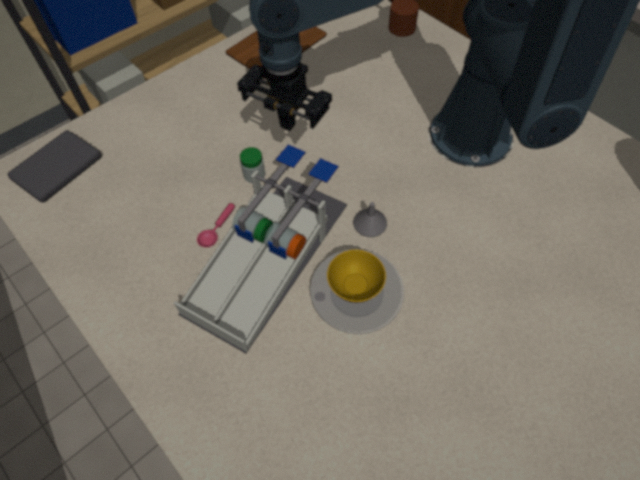

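The wrist picture shows the shut fingertips (322,300) lined up with the right pad (323,248), whose lever leads to the green-lidded jar. Now I press.

Emit:
drive_tool(gripper=[0, 0, 0, 0, 0, 0, 0, 0, 0, 0, 0, 0, 0, 0, 0, 0, 0], translation=[[0, 0, 20], [0, 0, 20], [0, 0, 20], [0, 0, 20], [0, 0, 5], [0, 0, 5], [0, 0, 5], [0, 0, 5], [0, 0, 5], [0, 0, 5], [0, 0, 5], [0, 0, 5], [0, 0, 5], [0, 0, 5], [0, 0, 0], [0, 0, 0], [0, 0, 0]], rot=[[0, 0, 0], [0, 0, 0], [0, 0, 0], [0, 0, 0], [0, 0, 0], [0, 0, 0], [0, 0, 0], [0, 0, 0], [0, 0, 0], [0, 0, 0], [0, 0, 0], [0, 0, 0], [0, 0, 0], [0, 0, 0], [0, 0, 0], [0, 0, 0], [0, 0, 0]])

```text
time_s: 4.0
position: [0.4909, -0.1713, 0.1091]
tcp_rot: [0.0, 0.987, 0.158, 0.001]
wrist_force: [-0.1, -1.8, 5.3]
finger_gap: 0.003
```

```bash
python3 - <<'E'
from h import *
for n in('scene','top'): grab(n,n+'3.png')
s=arm.get_state(); print(s['time_s'],s['position'],s['wrist_force'])
E
```

```text
4.1 [ 0.49089712 -0.17133668  0.10913646] [ 0.30214103 -1.07342203  5.22250032]
```

View pics/scene3.png

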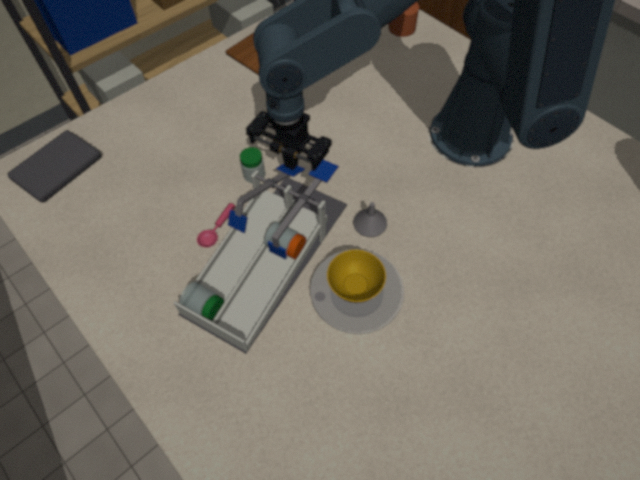

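The green-lidded jar has rolled to the end wall (lid at (211,306)). The right gate is up at (237,220), and the orange lid is still behind its gate at (295,245). I'll hold briefly, then release.

Emit:
drive_tool(gripper=[0, 0, 0, 0, 0, 0, 0, 0, 0, 0, 0, 0, 0, 0, 0, 0, 0, 0, 0, 0], translation=[[0, 0, 0], [0, 0, 0], [0, 0, 0], [0, 0, 0], [0, 0, 0], [0, 0, 0], [0, 0, -5], [0, 0, -5], [0, 0, -5], [0, 0, -5], [0, 0, -5], [0, 0, -5], [0, 0, -10], [0, 0, -20], [0, 0, -20], [0, 0, -20], [0, 0, -20], [0, 0, 0], [0, 0, 0], [0, 0, 0]], rot=[[0, 0, 0], [0, 0, 0], [0, 0, 0], [0, 0, 0], [0, 0, 0], [0, 0, 0], [0, 0, 0], [0, 0, 0], [0, 0, 0], [0, 0, 0], [0, 0, 0], [0, 0, 0], [0, 0, 0], [0, 0, 0], [0, 0, 0], [0, 0, 0], [0, 0, 0], [0, 0, 0], [0, 0, 0], [0, 0, 0]])

```text
time_s: 6.1
position: [0.4896, -0.1709, 0.2275]
tcp_rot: [-0.001, 0.987, 0.158, -0.001]
wrist_force: [1.2, 0.2, 0.0]
finger_gap: 0.005
```

```bash
python3 - <<'E'
from h import *
for n in('scene','top'):
    f=grab(n,n+'4.png'); P=pts(f); hsv=cv2.cvtColor(f['pixels'],cv2.COLOR_RGB2HSV)
    for nm,lo,hi in(('blue',(105,150,60),(125,255,255)),('green',(55,130,40),(85,255,255)),('orange',(3,180,100),(14,255,255)),('pink',(165,100,100),(179,255,255)),('yellow',(20,150,80),(32,255,255))):
        k,l,st,c=cv2.connectedComponentsWithStats(cv2.inRange(hsv,lo,hi))
        for i in range(1,k):
            if st[i,4]<40: continue
            q=P[(l==i)&(f['range_z']>0)]; m=np.median(q,0); d=m[:2]-(np.array([.490,-.1703])); x=np.array([.95,.313])
            print(n,nm,c[i].round(1),st[i,4],m.round(4),'rack x',round(d@x-.085,3))
s=arm.get_state(); print(s['time_s'],s['position'],s['wrist_force'])
E
```

```text
scene blue [89.  19.6] 3136 [ 0.4843 -1.3606 -0.1163] rack x -0.463
scene blue [290.1 155.8] 311 [ 0.4914 -0.1696  0.1457] rack x -0.083
scene blue [322.8 170.1] 334 [ 0.4641 -0.0861  0.1457] rack x -0.083
scene blue [243.8 233.3] 92 [ 0.6857 -0.1023  0.0928] rack x 0.122
scene blue [277.  249.7] 101 [ 0.6586 -0.0183  0.0947] rack x 0.123
scene green [250.6 157.2] 304 [ 0.5302 -0.284   0.075 ] rack x -0.082
scene green [211.6 306.4] 291 [ 0.8393 -0.0206  0.0644] rack x 0.294
scene orange [294.  244.7] 170 [ 0.626  -0.0014  0.1013] rack x 0.097
scene pink [224.3 214.9] 159 [ 0.6657 -0.2248  0.0167] rack x 0.065
scene pink [207.  237.8] 256 [ 0.7334 -0.2067  0.0059] rack x 0.135
scene yellow [355.  274.4] 2195 [0.5522 0.1179 0.0403] rack x 0.064
top blue [397.  289.3] 568 [ 0.4652 -0.0842  0.1479] rack x -0.082
top blue [440.7 289.6] 69 [ 0.4647 -0.1682  0.1483] rack x -0.108
top green [364.4 121.5] 64 [ 0.8359 -0.0242  0.0734] rack x 0.289
top green [495.1 275.3] 51 [ 0.5035 -0.2911  0.0776] rack x -0.11
top orange [355.3 217.3] 134 [ 0.6145 -0.005   0.1052] rack x 0.085
top pink [444.9 181.4] 418 [ 0.7308 -0.2098  0.0101] rack x 0.131
top yellow [289.6 244.1] 2634 [0.5705 0.1309 0.0405] rack x 0.086
6.2 [ 0.48959049 -0.17090202  0.22739461] [0.17202339 0.09498127 0.08586404]
```

View pics/scene4.png

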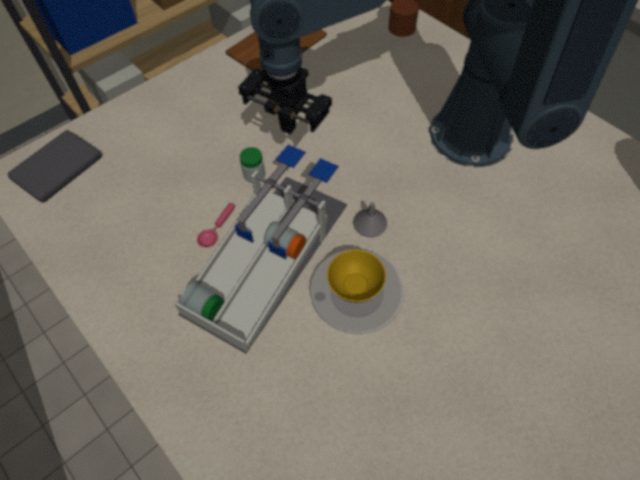

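Both gates are shut, at (244,233) and (277,250), and both pads are back at rest. The green-lidded jar lies at the end wall at (211,306), everything else is unmoved, and the arm touches nothing. I'm handing in.

```bash
python3 -c "
from rig import arm
print(arm.finish_job())"
```

```text
the job is handed in; nothing more can be done
None
```

I pressed the right lane's pad, the green-lidded jar's lane, about 38 mm down with shut fingertips at about 5 N. The jar rolled to the end wall while I held the pad. I then let go, backed the fingers off about 80 mm above the pad, and handed the job in at about 6.2 s.

**Last checks before handing in:**
- The green-lidded jar was at rack x of about 0.29 m, against the end wall.
- Both gates were shut and both pads were back at rest height.
- In the scene camera, the orange-lidded jar, spare jar, spoon and bowl measured within about 2 mm of their first readings. The funnel looked unmoved in the picture, but I did not re-measure it.
- The wrist force was about zero.

In the last top view the gripper partly hid the right pad and the spare jar, so their readings there were not usable and I relied on the scene camera for those two. The top readings for the bowl, and for the spoon's masked area, also shifted by up to about 13 mm. I put that down to changed mask coverage, because the scene view showed neither had moved. No other checks failed or disagreed.

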